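# Tighten a panel press crosswise

## Robot

A 6-joint arm with a two-finger parallel gripper is mounted at the origin on the work surface. World frame = base frame: x ahead of the robot, y to its left, z up, the work surface at z = 0. Lengths are in m, angles in degrees, forces in N, time in s.
With the tool pointing down it reaches from about 0.4 to 0.825 m from the base axis. Payload 7 kg.
Tool frame: the origin (TCP) lies between the finger pads; the fingertips stand 22 mm ahead of it and the grasp point (between the pads) lies 3 mm ahead of it; z points along the fingers, y is the direction in which the jaws open and shut (so a half turn about z gives the same grasp; the last joint's range is limited). The gripper opens to 88 mm and grips with 3 to 60 N. Pads are 19 mm wide; open, the fingers measure 130 mm over their backs; the gripper's body (78 mm by 193 mm) begins 47 mm behind the grasp point.
Start: joints at [91.851, 20.546, 0.682, 0, -70.136, -16.507], TCP at [0.171, 0.653, 0.249] pointing down, gripper open.
Joint ranges: [-176.03, 176.03], [-82.01, 121.73], [-58.28, 71.71], [-173.87, 95.51], [-174.79, -0.11], [-173.66, 173.66]. Speed limits (degrees/s): [136.94, 136.94, 172.46, 180, 180, 180].

## Interface

Orientations are given as [roll, pitch, yaw] about the fixed x, y, z axes, in that order (R = Rz(yaw) Ry(pitch) Rx(roll)).
In Python, from plant import telemetry, cams, r gives the robot as it stands.
- The arm moves only by the tool carry_out, never from a script. Its argument "commands" is one flat list of numbers, 5 for each row, row after row: the shift along the world's x, y, z as a fraction of full scale, then the turn about the world's z as a fraction of full scale, then the gripper's target within -1 to 1 (shut at 1, half-way at 0, fully open at -1). In form: [x, y, z, turn, claw, x, y, z, turn, claw, ...]. A call has 1 to 8 rows; each row shifts and turns the commanded pose from where the row before left it; what a row does not reach is not made up. Full scale, the value 1, is 0.04 m for a shift and 4 degrees for a turn. A row lasts 1/10 s, in which the tool goes at most 50 mm and 8.59 degrees, less where a joint would pass 70% of its speed; a pose out of reach is approached as far as the arm can. A call with a number of a shift or a turn outside -1 to 1 is refused whole. A call with a gripper value outside its range is refused whole. The fingers move at their own pace and stop on an object; "grip_force" is the grip in N (left out, the last holds). Time passes only in rows, so rows that do not move let the fingers close. It gives the time, the measured TCP pose, the force and the opening at its end, in the units of the state.
- telemetry.get_state(): the state, without advancing time (a new reading comes with each control period).
- cams.capture(name): name is "scene" or "side" or "wrist"; returns a dict with "frame" (420x560x3 uint8, red, green, blue), "camera_matrix" (3x3 intrinsics, pixels), "camera_from_world" (4x4, takes a point from world to camera coordinates); the wrist camera has in their place "mount" (4x4, takes a point from camera to tool coordinates, whose origin is the TCP and whose axes are the flange's). Camera axes: x right, y down, z forward; pixel columns grow to the right and rows downward; lengths in m; the calibration is good to about 2 mm. A picture is of the moment at which its call begins: read the wrist's pose just before it. There is no depth.
- r.close_job(): hands the job in, once; it reports no verdict.
The state is a dict: "time_s": time; "joints": joint angles; "qd": joint speeds; "joint_torque": joint torques, N m; "tcp_pos": TCP position; "eef_rot": TCP orientation; "contact_force": force on the tool from outside, world axes, zero at the start; "moment": the same for the moment, N m; "gripper_width": finger opening in m.
Only numpy, scipy, OpenCV 4.12 (cv2) and the standard library are available. Lean on these libraries where they do the work, as an engineer would, in place of code of your own. Each camera call takes 0.05 s, during which the arm holds its last target. There are 200 camera calls.

## Task

Take the wing-nut wrench from its tray and tighten the press's four red wing nuts clockwise with it in two passes: first bring all four to about their orange marks, then all four on to their green marks, where they stop. In each pass go crosswise, each first nut being followed by the one diagonally opposite. Finally stand the wrench upright back in its tray and let go; touch the press only with the wrench and leave everything else on the table where it is.

Things in the scene. Friction and masses are not known exactly. Their poses are not given: they have to be found in the camera images.
- press_mid (a point): Centre of the press's top face, 60 mm above the table: a white clamping board 240 (x) x 200 (y) mm. The nuts' axes stand at (x, y) = (78, 58) nut 1, (78, -58) nut 2, (-78, -58) nut 3, (-78, 58) nut 4, mm, in its frame: nut 1 is diagonal to 3, 2 to 4. Round each nut, 30 to 40 mm from its axis, at both ends of the wing, are painted marks: orange (half way) and green (tight).
- press: The press with all it carries, fixed to the table: dark wooden bed 260 x 220 mm, plywood panel, white board with a small painted rosette, four red wing nuts. Origin at the centre of its underside.
- tray_floor (a point): Centre of the floor of the wrench's wooden tray, 5 mm above the table. The tray is fixed, 170 x 140 mm outside (x, y), walls 5 mm thick, rim 16 mm above the table.
- wrench_grip (a point): Centre of the blue handle of the T-shaped wing-nut wrench (loose, 0.3 kg), which stands upright in the tray: a bar 110 (x) x 16 (y) x 22 (z, up) mm. Below: shaft 14 mm thick, 40 mm long, then a steel fork 60 (x) x 33 (y) mm, whose prongs leave a slot 17 mm wide, 30 mm deep, along x (parallel to the handle), open below and at both ends. The prongs' lower ends are 93 mm below this point.
- wing1 (a point): Centre of the red wing of nut 1, on its vertical axis, 87 mm above the table; turns with the nut. The wing is an upright plate 56 mm long (x), 8 mm thick (y), from 74 to 100 mm above the table; the steel hub below it, 26 mm wide, ends 76 mm above the table. With the slot lowered over the wing, parallel to it, the wrench has about 0.16 rad of play either way.
- nut1 (a joint): Turn of nut 1, rad, growing clockwise seen from above (tightening). At 0 the wing points 0.70 anticlockwise from the press's x axis; starts at 0 to 0.25. Orange mark: 0.75; green mark: 1.45, a hard stop. Turning takes 0.12 N m, a little more when fast; the nut stays where it is left.
- wing2 (a point): Centre of the red wing of nut 2, on its vertical axis, 87 mm above the table; turns with the nut. The wing is an upright plate 56 mm long (x), 8 mm thick (y), from 74 to 100 mm above the table; the steel hub below it, 26 mm wide, ends 76 mm above the table. With the slot lowered over the wing, parallel to it, the wrench has about 0.16 rad of play either way.
- nut2 (a joint): Turn of nut 2, rad, growing clockwise seen from above (tightening). At 0 the wing points 0.70 anticlockwise from the press's x axis; starts at 0 to 0.25. Orange mark: 0.75; green mark: 1.45, a hard stop. Turning takes 0.12 N m, a little more when fast; the nut stays where it is left.
- wing3 (a point): Centre of the red wing of nut 3, on its vertical axis, 87 mm above the table; turns with the nut. The wing is an upright plate 56 mm long (x), 8 mm thick (y), from 74 to 100 mm above the table; the steel hub below it, 26 mm wide, ends 76 mm above the table. With the slot lowered over the wing, parallel to it, the wrench has about 0.16 rad of play either way.
- nut3 (a joint): Turn of nut 3, rad, growing clockwise seen from above (tightening). At 0 the wing points 0.70 anticlockwise from the press's x axis; starts at 0 to 0.25. Orange mark: 0.75; green mark: 1.45, a hard stop. Turning takes 0.12 N m, a little more when fast; the nut stays where it is left.
- wing4 (a point): Centre of the red wing of nut 4, on its vertical axis, 87 mm above the table; turns with the nut. The wing is an upright plate 56 mm long (x), 8 mm thick (y), from 74 to 100 mm above the table; the steel hub below it, 26 mm wide, ends 76 mm above the table. With the slot lowered over the wing, parallel to it, the wrench has about 0.16 rad of play either way.
- nut4 (a joint): Turn of nut 4, rad, growing clockwise seen from above (tightening). At 0 the wing points 0.70 anticlockwise from the press's x axis; starts at 0 to 0.25. Orange mark: 0.75; green mark: 1.45, a hard stop. Turning takes 0.12 N m, a little more when fast; the nut stays where it is left.
- brush_pot: Bystander: white pot with a blue band and brushes, 76 mm wide, about 0.23 m tall; origin at its underside.
- mug: Bystander: blue mug, 80 mm wide, 95 mm tall; origin at its underside.
- jar: Bystander: glass jar with a metal lid, 68 mm wide, 100 mm tall; origin at its underside.
- palette: Bystander: white paint palette, 90 x 160 x 10 mm; origin at its underside.
- fish: Bystander: green painted wooden fish, 185 x 100 x 12 mm, lying flat; origin at its underside.
- paint_can: Bystander: paint can, 80 mm wide, 90 mm tall; origin at its underside.
Things that resemble listed ones, but are neither listed nor needed, are in the scene too. Of the things that look like the part that bears wrench_grip, the larger one is meant.

How it is judged:
By the outcome, as a careful person would: the job done as asked, in the order asked, and still so for the second after the job is handed in, with the robot touching nothing.
It also fails if it takes over 72 s, if anything falls off the work surface, if the arm or the gripper's body presses on something with over 40 N, if the wrist force passes 120 N, or if a joint passes its speed limit or range.

## Working session

There is one attempt and no reset: what is moved stays moved. The work goes in short steps, Python scripts to look and compute and a tool call to move; the robot and the scene stay as the last step left them, time stands still between calls to the robot, and variables do not carry over. Pictures are saved under pics/ and viewed, about 8 in all and at most 12, crops included, and the job is handed in when it is done.

Besides the shell and the picture viewer there is one more tool, called after "Emit:" by a JSON object that holds its "fn" and its "kwargs", one argument or row to a line. carry_out: Moves the arm, as the interface text tells. Shift numbers are shares of 0.04 m and turn numbers shares of 4 degrees, none past 1 either way. Its arguments: {"type":"object","properties":{"commands":{"type":"array"},"grip_force":{"type":"number"}},"required":["commands"]}

```bash
mkdir -p pics; ls; cat > h.py <<'E'
import numpy as np,cv2
from plant import telemetry,cams,r
from scipy.spatial.transform import Rotation as R
def cap(n,fn=None):
    s=telemetry.get_state();c=cams.capture(n);f=c["frame"]
    K=np.array(c["camera_matrix"])
    if n=="wrist":
        T=np.eye(4);T[:3,:3]=R.from_euler('xyz',s["eef_rot"],degrees=True).as_matrix();T[:3,3]=s["tcp_pos"]
        W=T@np.array(c["mount"])
    else: W=np.linalg.inv(np.array(c["camera_from_world"]))
    if fn: cv2.imwrite(fn,cv2.cvtColor(f,cv2.COLOR_RGB2BGR))
    return f,K,W
def ray(K,W,px,z):
    px=np.atleast_2d(px).astype(float)
    d=np.c_[px,np.ones(len(px))]@np.linalg.inv(K).T@W[:3,:3].T
    o=W[:3,3];t=(z-o[2])/d[:,2]
    return o+d*t[:,None]
def proj(K,W,p):
    p=np.atleast_2d(p);q=(p-W[:3,3])@W[:3,:3]@K.T
    return q[:,:2]/q[:,2:]
E
python3 - <<'E'
from h import *
s=telemetry.get_state();print(s)
a=cap("scene","pics/scene.png");b=cap("side","pics/side.png");c=cap("wrist","pics/wrist.png")
for x in (a,b,c):print(x[1],x[2].round(3))
E
```

```text
pics
{'time_s': 0.0, 'joints': array([ 9.18512863e+01,  2.05906790e+01,  6.33083916e-01, -2.02033727e-02,
       -7.01359033e+01, -1.65074498e+01]), 'qd': array([-0.00921329,  0.07780225,  0.01531311, -0.05198528, -0.0203553 ,
        0.04810279]), 'joint_torque': array([-7.98453984e-04, -5.82710838e+01,  2.93055135e+01,  6.99728161e+00,
        6.98360396e-03, -1.62211750e-04]), 'tcp_pos': array([0.17068895, 0.65258577, 0.24762569]), 'eef_rot': array([ 1.79904958e+02, -8.35957222e-03, -1.46630369e+01]), 'contact_force': array([-0.26804873, -0.05027334, -0.70512197]), 'moment': array([ 0.03546531,  0.00151384, -0.02158815]), 'gripper_width': 0.08783979826681279}
[[411.388486     0.         278.01595028]
 [  0.         411.388486   209.85152198]
 [  0.           0.           1.        ]] [[ 0.242  0.694 -0.678  1.348]
 [ 0.97  -0.183  0.159 -0.153]
 [-0.014 -0.696 -0.718  0.849]
 [ 0.     0.     0.     1.   ]]
[[379.22687888   0.         278.11951857]
 [  0.         379.22687888 205.80258993]
 [  0.           0.           1.        ]] [[-0.848 -0.377  0.371  0.163]
 [-0.529  0.584 -0.616  0.713]
 [ 0.016 -0.719 -0.695  0.888]
 [ 0.     0.     0.     1.   ]]
[[344.26672484   0.         279.67803069]
 [  0.         344.26672484 213.13260269]
 [  0.           0.           1.        ]] [[-0.253 -0.932 -0.258  0.239]
 [-0.968  0.244  0.065  0.635]
 [ 0.002  0.266 -0.964  0.384]
 [ 0.     0.     0.     1.   ]]
```

View pics/scene.png

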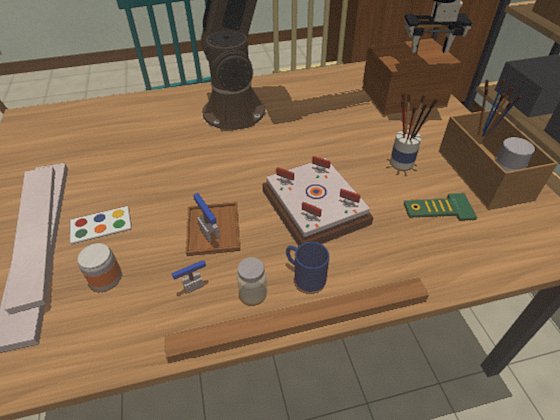

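View pics/side.png

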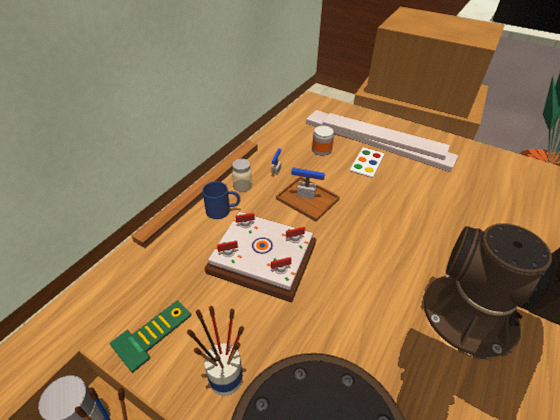

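The wrench candidates are the large blue-handled T in the tray, at scene (205,209) and side (308,174), and a smaller one lying outside it, at scene (189,269) and side (277,160). I choose the one in the tray. The press is at scene (317,195).

```bash
cat >> h.py <<'E'
def comps(m,amin):
    m=m.astype(np.uint8);n,l,s,c=cv2.connectedComponentsWithStats(m)
    return [(i,s[i],c[i],l==i) for i in range(1,n) if s[i][4]>=amin]
def hsv(f): return cv2.cvtColor(f,cv2.COLOR_RGB2HSV)
def blue(f): h=hsv(f);return cv2.inRange(h,(108,150,60),(125,255,255))>0
def red(f): h=hsv(f).astype(int);return ((h[...,0]<6)|(h[...,0]>174))&(h[...,1]>150)&(h[...,2]>70)
E
python3 - <<'E'
from h import *
V={}
for n in("scene","side"):
    f,K,W=cap(n); V[n]=(K,W)
    print(n)
    for i,s,c,m in comps(blue(f),40):
        ys,xs=np.nonzero(m);rc=cv2.minAreaRect(np.c_[xs,ys].astype(np.float32));print("blue",s,c.round(1),ray(K,W,c,.1)[0].round(3),rc)
    for i,s,c,m in comps(red(f),25): print("red",s,c.round(1),ray(K,W,c,.087)[0].round(4))
    h=hsv(f);m=cv2.inRange(h,(0,0,150),(179,60,255))
    x0,y0,x1,y1=(250,145,380,250) if n=="scene" else (195,200,325,300)
    k=np.zeros_like(m);k[y0:y1,x0:x1]=m[y0:y1,x0:x1]
    cs,_=cv2.findContours(k,cv2.RETR_EXTERNAL,cv2.CHAIN_APPROX_NONE);c=cv2.convexHull(max(cs,key=cv2.contourArea))
    a=cv2.approxPolyDP(c,8,True)[:,0];p=ray(K,W,a,.06);print("board",a.tolist(),p.round(4).tolist(),p.mean(0))
f,K,W=cap("scene");cv2.imwrite("pics/crop.png",cv2.cvtColor(cv2.resize(f[140:300,160:380],None,fx=3.6,fy=3.6,interpolation=2),cv2.COLOR_RGB2BGR))
E
```

```text
scene
red [313 157  17   8  34] [322.  159.9] [0.4636 0.1892 0.087 ]
red [277 168  17  12  35] [285.9 171.8] [0.4876 0.0738 0.087 ]
red [341 189  19   8  37] [350.2 192.8] [0.6157 0.2185 0.087 ]
red [303 203  18  11  33] [312.4 206.9] [0.6402 0.1047 0.087 ]
red [ 76 219  11   7  57] [ 80.6 222.1] [ 0.5422 -0.4778  0.087 ]
board [[267, 176], [331, 164], [369, 208], [305, 232]] [[0.4612, 0.0241, 0.06], [0.4576, 0.2212, 0.06], [0.6578, 0.2587, 0.06], [0.6958, 0.0691, 0.06]] [0.56810253 0.14329969 0.06      ]
side
blue [272 149   8  15  40] [275.7 155.8] [ 0.723 -0.192  0.1  ] ((275.7197265625, 155.8471221923828), (2.5538783073425293, 15.163652420043945), 28.610458374023438)
blue [292 168  32  11 156] [307.3 173. ] [ 0.586 -0.169  0.1  ] ((307.3513488769531, 173.39187622070312), (31.729001998901367, 5.918363094329834), 9.462323188781738)
red [236 214  18   8 112] [244.4 217.3] [0.6486 0.0982 0.087 ]
red [286 228  19   9 108] [294.8 231.9] [0.4951 0.0677 0.087 ]
red [217 241  20  11 128] [226.8 245.7] [0.6261 0.2123 0.087 ]
red [271 258  20  11 131] [280.4 262.5] [0.4725 0.1821 0.087 ]
red [212 317  10  37  65] [216.4 335.1] [0.4867 0.4318 0.087 ]
red [226 319   6  36  69] [228.5 336.4] [0.462  0.4199 0.087 ]
board [[233, 221], [258, 217], [312, 234], [290, 286], [209, 260]] [[0.6849, 0.1087, 0.06], [0.6312, 0.054, 0.06], [0.4597, 0.0259, 0.06], [0.4223, 0.215, 0.06], [0.6514, 0.262, 0.06]] [0.5698956  0.13311281 0.06      ]
```

View pics/crop.png

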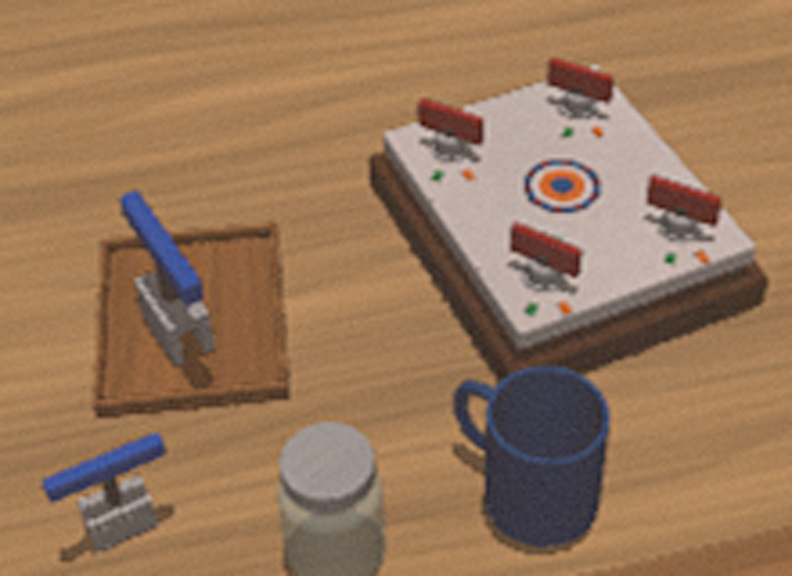

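Emit:
{"fn": "carry_out", "kwargs": {
  "commands": [0, 0, 1, 0, -1, 0.5, -0.6, 0.8, 0, -1, 0.68, -0.9, 0, 0, -1, 0.68, -0.9, 0, 0, -1, 0.68, -0.9, 0, 0, -1, 0.68, -0.9, 0, 0, -1, 0.68, -0.9, 0, 0, -1, 0.68, -0.9, 0, 0, -1]
}}

```text
time_s: 1.1
tcp_pos: [0.3547, 0.4114, 0.3208]
eef_rot: [-180.0, -0.0, -14.6]
contact_force: [0.7, 0.4, 0.4]
gripper_width: 0.0878
```

Emit:
{"fn": "carry_out", "kwargs": {
  "commands": [0.68, -0.9, 0, 0, -1, 0.68, -0.9, 0, 0, -1, 0.68, -0.9, 0, 0, -1, 0.68, -0.9, 0, 0, -1, 0.68, -0.9, 0, 0, -1, 0.68, -0.9, 0, 0, -1, 0.68, -0.9, 0, 0, -1, 0.68, -0.9, 0, 0, -1]
}}

```text
time_s: 1.9
tcp_pos: [0.5724, 0.1233, 0.3208]
eef_rot: [-180.0, -0.0, -14.7]
contact_force: [0.7, 0.8, 0.5]
gripper_width: 0.0876
```

```bash
python3 - <<'E'
from h import *
s=telemetry.get_state();print(s["time_s"],s["tcp_pos"],s["eef_rot"],s["joints"])
f,K,W=cap("wrist","pics/w1.png");print(W.round(3))
E
```

```text
1.9 [0.57242047 0.12332189 0.32079926] [-1.79977400e+02 -1.88263477e-02 -1.46500298e+01] [ 3.12768493e+01  9.93966057e+00 -4.36209015e+00 -2.26442216e-03
 -7.56689173e+01  4.40736846e+01]
[[-0.253 -0.933 -0.258  0.641]
 [-0.968  0.243  0.067  0.105]
 [ 0.     0.266 -0.964  0.457]
 [ 0.     0.     0.     1.   ]]
```

View pics/w1.png

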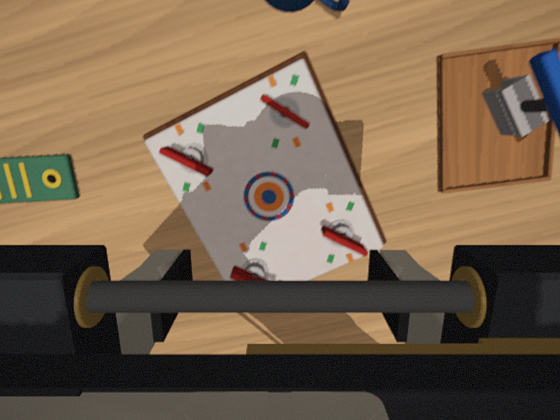

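Emit:
{"fn": "carry_out", "kwargs": {
  "commands": [-0.8, 0, 0, 0, -1, -0.8, 0, 0, 0, -1, 0, 0, 0, 0, -1]
}}

```text
time_s: 2.25
tcp_pos: [0.5051, 0.1243, 0.3212]
eef_rot: [-179.9, 0.0, -14.7]
contact_force: [0.6, 0.2, 0.8]
gripper_width: 0.0875
```

```bash
cat >> h.py <<'E'
def wings(f,K,W,amin=100,ztop=.1):
    out=[]
    for i,s,c,m in comps(red(f),amin):
        xs=np.arange(s[0]+2,s[0]+s[2]-2);ys=np.array([np.nonzero(m[:,x])[0].min() if m[:,x].any() else -1 for x in xs])
        vx,vy,x0,y0=cv2.fitLine(np.c_[xs,ys].astype(np.float32),cv2.DIST_HUBER,0,.01,.01).ravel()
        e=ray(K,W,[[x,y0+(x-x0)*vy/vx] for x in(s[0],s[0]+s[2])],ztop);d=e[1]-e[0]
        out.append((s.tolist(),ray(K,W,c,.09)[0,:2].round(4),np.degrees(np.arctan2(d[1],d[0]))%180,np.hypot(*d[:2])))
    return out
E
python3 - <<'E'
from h import *
f,K,W=cap("wrist","pics/w2.png")
for w in wings(f,K,W):print(w)
h=hsv(f);m=cv2.inRange(h,(0,0,110),(179,60,255))
m[250:]=0
cs,_=cv2.findContours(m,cv2.RETR_EXTERNAL,cv2.CHAIN_APPROX_NONE);c=cv2.convexHull(max(cs,key=cv2.contourArea))
a=cv2.approxPolyDP(c,8,True)[:,0];p=ray(K,W,a,.06);print("board",a.tolist(),p.round(4).tolist())
for nm,lo,hi in(("or",(5,130,150),(20,255,255)),("gr",(45,80,60),(85,255,255)),("bl",(105,120,50),(125,255,255))):
    for i,s,c,q in comps(cv2.inRange(h,lo,hi),8):
        if c[1]<245: print(nm,s[4],c.round(0),ray(K,W,c,.06)[0,:2].round(4))
E
```

```text
([242, 22, 51, 39, 482], array([0.6467, 0.0999]), np.float64(43.944109176332205), np.float64(0.05602208227811913))
([137, 81, 53, 31, 440], array([0.624 , 0.2147]), np.float64(49.04910342464004), np.float64(0.055559914282362476))
([309, 170, 47, 29, 367], array([0.4925, 0.0695]), np.float64(48.3446651038482), np.float64(0.05654098320886701))
([213, 214, 47, 30, 456], array([0.4705, 0.1841]), np.float64(47.32371707955127), np.float64(0.0567918726333459))
board [[291, 0], [373, 195], [258, 249], [218, 249], [123, 80], [267, 0]] [[0.6831, 0.0654, 0.06], [0.4611, 0.0216, 0.06], [0.4299, 0.1711, 0.06], [0.4423, 0.2188, 0.06], [0.6548, 0.2598, 0.06], [0.6894, 0.0891, 0.06]]
or 190 [506.   8.] [ 0.6205 -0.1462]
or 29 [524.   4.] [ 0.6194 -0.1644]
or 2117 [457.  87.] [ 0.5563 -0.0889]
or 72 [255.  14.] [0.6802 0.1047]
or 13 [482.  26.] [ 0.6098 -0.1215]
or 16 [436.  39.] [ 0.6094 -0.0734]
or 13 [441.  51.] [ 0.5965 -0.0767]
or 8 [460.  49.] [ 0.5934 -0.0966]
or 2082 [496. 102.] [ 0.5302 -0.1278]
or 64 [158.  67.] [0.6577 0.2185]
or 57 [281.  81.] [0.6105 0.0944]
or 54 [188. 129.] [0.5881 0.2084]
or 39 [449. 140.] [ 0.5027 -0.0727]
or 46 [338. 207.] [0.4571 0.0642]
gr 64 [278.  13.] [0.6752 0.081 ]
gr 56 [181.  66.] [0.6526 0.1948]
gr 55 [259.  82.] [0.6155 0.118 ]
gr 1857 [ 26. 128.] [0.6354 0.3833]
gr 50 [167. 130.] [0.593  0.2318]
gr 45 [338. 151.] [0.5219 0.0508]
gr 42 [247. 194.] [0.4996 0.1647]
gr 40 [318. 208.] [0.4624 0.0877]
bl 1229 [549.  26.] [ 0.5923 -0.1885]
bl 33 [249. 116.] [0.5843 0.138 ]
bl 35 [264. 119.] [0.5771 0.123 ]
bl 34 [236. 123.] [0.5806 0.1547]
bl 35 [274. 130.] [0.5629 0.1151]
bl 33 [230. 136.] [0.5689 0.1656]
bl 156 [253. 140.] [0.5575 0.1413]
bl 33 [276. 145.] [0.5464 0.117 ]
bl 34 [232. 151.] [0.5521 0.1676]
bl 28 [270. 158.] [0.5343 0.1281]
bl 30 [242. 162.] [0.5379 0.1596]
bl 31 [256. 164.] [0.5309 0.1448]
```

Emit:
{"fn": "carry_out", "kwargs": {
  "commands": [0, -1, 0, 0, -1, 0, -1, 0, 0, -1, 0, -1, 0, 0, -1, 0, -1, 0, 0, -1, 0, -1, 0, 0, -1, 0, -1, 0, 0, -1, 0, 0, 0, 0, -1]
}}

```text
time_s: 3.0
tcp_pos: [0.5078, -0.1186, 0.3203]
eef_rot: [179.9, 0.0, -14.9]
contact_force: [-0.1, 0.6, -0.8]
gripper_width: 0.0876
```

```bash
python3 - <<'E'
from h import *
print(telemetry.get_state()["tcp_pos"])
f,K,W=cap("wrist","pics/w3.png");f,K,W=cap("wrist","pics/w3.png")
for i,s,c,m in comps(blue(f),100):
    ys,xs=np.nonzero(m);rc=cv2.minAreaRect(np.c_[xs,ys].astype(np.float32));b=cv2.boxPoints(rc)
    print("blue",s,c.round(1),b.round(0).tolist(),ray(K,W,b,.109).round(4).tolist())
E
```

```text
[ 0.50775452 -0.11858092  0.32034502]
blue [ 275   50   68  103 1179] [315.2 114.2] [[272.0, 56.0], [286.0, 47.0], [344.0, 146.0], [330.0, 155.0]] [[0.6319, -0.1432, 0.109], [0.6354, -0.1579, 0.109], [0.5337, -0.1909, 0.109], [0.5292, -0.1753, 0.109]]
```

View pics/w3.png

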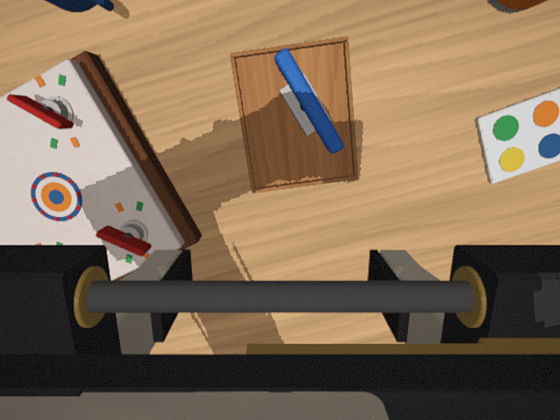

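Emit:
{"fn": "carry_out", "kwargs": {
  "commands": [0.23, -0.15, -0.3, 1, -1, 0.23, -0.15, -0.3, 1, -1, 0.23, -0.15, -0.3, 1, -1, 0.23, -0.15, -0.3, 1, -1, 0.23, -0.15, -0.3, 1, -1, 0.23, -0.15, -0.3, 1, -1, 0.23, -0.15, -0.3, 1, -1, 0.23, -0.15, -0.3, 1, -1]
}}

```text
time_s: 3.9
tcp_pos: [0.5822, -0.1618, 0.224]
eef_rot: [-180.0, -0.0, 17.6]
contact_force: [-0.4, -0.4, -0.6]
gripper_width: 0.0876
```

Emit:
{"fn": "carry_out", "kwargs": {
  "commands": [0, 0, 0, 0.2, -1, 0, 0, 0, 0, -1]
}}

```text
time_s: 4.1
tcp_pos: [0.5814, -0.1621, 0.2243]
eef_rot: [-180.0, 0.0, 18.1]
contact_force: [0.6, 0.1, 0.4]
gripper_width: 0.0873
```

```bash
python3 - <<'E'
from h import *
for k in range(2):
    s=telemetry.get_state();print(s["tcp_pos"],s["eef_rot"])
    f,K,W=cap("wrist","pics/w4.png")
print(proj(K,W,[.5826,-.1668,.109]))
for i,s,c,m in comps(blue(f),100):
    ys,xs=np.nonzero(m);rc=cv2.minAreaRect(np.c_[xs,ys].astype(np.float32));b=cv2.boxPoints(rc)
    print("blue",s,c.round(1),b.round(0).tolist(),ray(K,W,b,.109).round(4).tolist())
E
```

```text
[ 0.58140839 -0.16208543  0.22434444] [-1.79989018e+02  4.75259932e-02  1.81363225e+01]
[ 0.5814444  -0.16214292  0.22496097] [ 1.79991069e+02 -1.00534836e-02  1.81158109e+01]
[[285.82545483 215.1014335 ]]
blue [373  23 106  24 628] [421.8  39.6] [[373.0, 40.0], [374.0, 23.0], [479.0, 33.0], [477.0, 50.0]] [[0.7158, -0.1834, 0.109], [0.7257, -0.1806, 0.109], [0.7415, -0.2488, 0.109], [0.7317, -0.2525, 0.109]]
blue [ 278  141   21  139 2055] [287.2 196.5] [[278.0, 141.0], [298.0, 141.0], [298.0, 279.0], [278.0, 279.0]] [[0.6333, -0.144, 0.109], [0.6377, -0.1577, 0.109], [0.5351, -0.1929, 0.109], [0.5302, -0.1776, 0.109]]
```

View pics/w4.png

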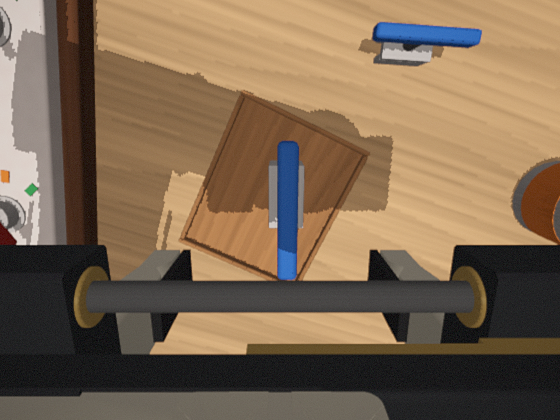

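Emit:
{"fn": "carry_out", "kwargs": {
  "commands": [0.04, -0.14, -0.8, 0, -1, 0, 0, -0.8, 0, -1, 0, 0, -0.8, 0, -1, 0, 0, -0.5, 0, -1, 0, 0, -0.18, 0, -1, 0, 0, 0, 0, 1, 0, 0, 0, 0, 1, 0, 0, 0, 0, 1],
  "grip_force": 50
}}

```text
time_s: 5.0
tcp_pos: [0.5838, -0.1685, 0.1031]
eef_rot: [179.9, -0.2, 18.2]
contact_force: [0.6, -0.2, -0.4]
gripper_width: 0.0691
```

Emit:
{"fn": "carry_out", "kwargs": {
  "commands": [0, 0, 0, 0, 1, 0, 0, 0, 0, 1, 0, 0, 0, 0, 1, 0, 0, 0, 0, 1]
}}

```text
time_s: 5.4
tcp_pos: [0.5828, -0.1686, 0.1015]
eef_rot: [180.0, -0.0, 18.1]
contact_force: [0.0, 0.3, 0.4]
gripper_width: 0.0372
```

Emit:
{"fn": "carry_out", "kwargs": {
  "commands": [0, 0, 0, 0, 1, 0, 0, 0, 0, 1, 0, 0, 0, 0, 1, 0, 0, 0, 0, 1, 0, 0, 0, 0, 1]
}}

```text
time_s: 5.9
tcp_pos: [0.5827, -0.1686, 0.1013]
eef_rot: [-180.0, 0.0, 18.1]
contact_force: [-0.6, 0.7, -0.3]
gripper_width: 0.0159
```

Emit:
{"fn": "carry_out", "kwargs": {
  "commands": [0, 0, 0.5, 0, 1, 0, 0, 0.9, 0, 1, 0, 0, 0.9, 0, 1, 0, 0, 0.8, 0, 1, 0, 0, 0.4, 0, 1]
}}

```text
time_s: 6.4
tcp_pos: [0.5836, -0.1687, 0.2445]
eef_rot: [179.9, -0.2, 18.2]
contact_force: [0.1, -0.3, -2.4]
gripper_width: 0.0156
```

```bash
python3 - <<'E'
from h import *
s=telemetry.get_state();print(s["tcp_pos"],s["eef_rot"],s["gripper_width"])
f,K,W=cap("wrist","pics/w5.png")
for i,s,c,m in comps(blue(f),100):
    ys,xs=np.nonzero(m);rc=cv2.minAreaRect(np.c_[xs,ys].astype(np.float32));b=cv2.boxPoints(rc)
    print("blue",s,b.round(0).tolist(),ray(K,W,b,.236).round(4).tolist())
f2,_,_=cap("side")
a=cv2.resize(f2[100:260,220:400],(540,480));cv2.imwrite("pics/g.png",cv2.cvtColor(np.hstack([a]),cv2.COLOR_RGB2BGR))
E
```

```text
[ 0.58358746 -0.16874333  0.24445741] [179.91650577  -0.18680722  18.15482043] 0.01555080345086691
blue [371  43  82   9 297] [[371.0, 48.0], [371.0, 43.0], [452.0, 46.0], [452.0, 52.0]] [[0.6865, -0.172, 0.236], [0.6883, -0.1714, 0.236], [0.6969, -0.2015, 0.236], [0.6952, -0.2023, 0.236]]
blue [ 260  157   40  124 4183] [[260.0, 157.0], [299.0, 157.0], [299.0, 280.0], [260.0, 280.0]] [[0.6335, -0.1439, 0.236], [0.6386, -0.1593, 0.236], [0.5855, -0.1776, 0.236], [0.5799, -0.1606, 0.236]]
blue [262 313  36  30 933] [[262.0, 313.0], [297.0, 313.0], [297.0, 342.0], [262.0, 342.0]] [[0.5639, -0.1666, 0.236], [0.569, -0.1823, 0.236], [0.5541, -0.1874, 0.236], [0.5488, -0.1713, 0.236]]
```

View pics/g.png

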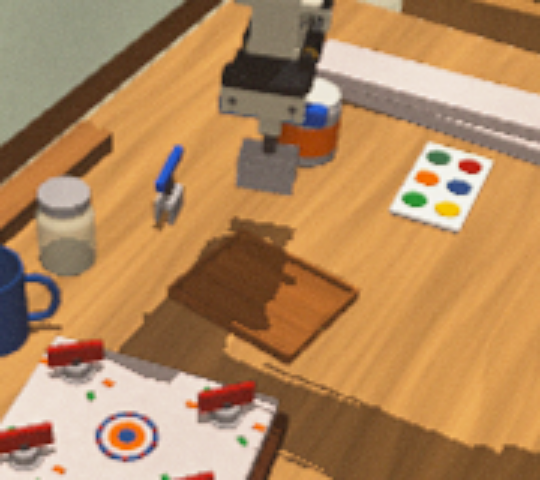

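Emit:
{"fn": "carry_out", "kwargs": {
  "commands": [-0.28, 0.74, 0, 0.94, 1, -0.28, 0.74, 0, 0.94, 1, -0.28, 0.74, 0, 0.94, 1, -0.28, 0.74, 0, 0.94, 1, -0.28, 0.74, 0, 0.94, 1, -0.28, 0.74, 0, 0.94, 1, -0.28, 0.74, 0, 0.94, 1, -0.28, 0.74, 0, 0.94, 1]
}}

```text
time_s: 7.3
tcp_pos: [0.4917, 0.069, 0.2396]
eef_rot: [-179.9, 0.1, 48.4]
contact_force: [-0.4, 1.0, -2.1]
gripper_width: 0.0157
```

Emit:
{"fn": "carry_out", "kwargs": {
  "commands": [-0.04, 0.03, 0, 0.04, 1, 0, 0, -0.8, 0, 1, 0, 0, 0, 0, 1]
}}

```text
time_s: 7.6
tcp_pos: [0.4886, 0.0685, 0.205]
eef_rot: [-179.8, 0.4, 48.3]
contact_force: [-0.8, -1.1, -3.1]
gripper_width: 0.0155
```

```bash
python3 - <<'E'
from h import *
s=telemetry.get_state();print(s["tcp_pos"],s["eef_rot"])
f,K,W=cap("wrist");f2,_,_=cap("side")
print(wings(f2,_,_,60))
a=cv2.resize(f2[180:300,190:330],(560,480));cv2.imwrite("pics/h.png",cv2.cvtColor(a,cv2.COLOR_RGB2BGR))
E
```

```text
[0.48855452 0.06845005 0.20495529] [-179.76628603    0.40001072   48.33701881]Traceback (most recent call last):
  File "<stdin>", line 4, in <module>
  File "h.py", line 32, in wings
    e=ray(K,W,[[x,y0+(x-x0)*vy/vx] for x in(s[0],s[0]+s[2])],ztop);d=e[1]-e[0]
  File "h.py", line 15, in ray
    d=np.c_[px,np.ones(len(px))]@np.linalg.inv(K).T@W[:3,:3].T
      ~~~~~~~~~~~~~~~~~~~~~~~~~~^~~~~~~~~~~~~~~~~~~
ValueError: matmul: Input operand 1 has a mismatch in its core dimension 0, with gufunc signature (n?,k),(k,m?)->(n?,m?) (size 4 is different from 3)
```

```bash
python3 - <<'E'
from h import *
f2,_,_=cap("side")
s=telemetry.get_state();print(s["tcp_pos"],s["eef_rot"],s["joints"])
a=cv2.resize(f2[180:300,190:330],(560,480));cv2.imwrite("pics/h.png",cv2.cvtColor(a,cv2.COLOR_RGB2BGR))
E
```

```text
[0.49175509 0.06890256 0.20943987] [1.79998227e+02 6.98752996e-02 4.83499652e+01] [ 3.07157582e+01  5.44779334e+00 -2.46205165e+01  2.63948184e-02
 -5.99977474e+01  1.07620997e+02]
```

View pics/h.png

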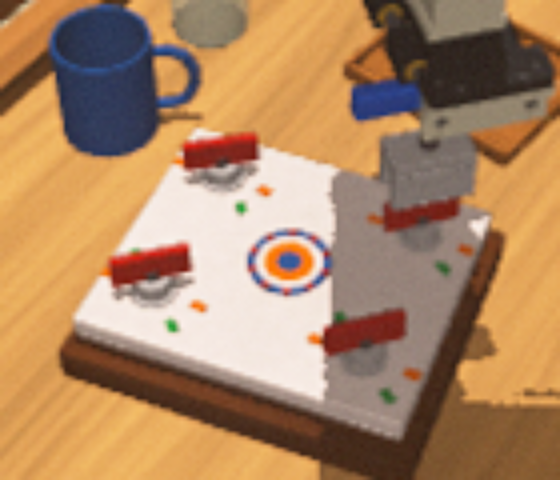

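The wrench is directly above nut C (crop 425,205), parallel to its wing.

Emit:
{"fn": "carry_out", "kwargs": {
  "commands": [0, 0, -0.4, 0, 1, 0, 0, -0.42, 0, 1, 0, 0, 0, 0, 1, 0, 0, 0, 0, 1]
}}

```text
time_s: 8.15
tcp_pos: [0.4922, 0.0692, 0.1775]
eef_rot: [180.0, -0.0, 48.4]
contact_force: [0.5, 0.4, -1.8]
gripper_width: 0.0156
```

Emit:
{"fn": "carry_out", "kwargs": {
  "commands": [0, 0, 0, -1, 1, 0, 0, 0, -1, 1, 0, 0, 0, -1, 1, 0, 0, 0, -1, 1, 0, 0, 0, -1, 1, 0, 0, 0, -1, 1, 0, 0, 0, -1, 1, 0, 0, 0, -1, 1]
}}

```text
time_s: 8.95
tcp_pos: [0.4926, 0.0694, 0.1782]
eef_rot: [180.0, -0.1, 16.2]
contact_force: [0.8, -1.4, -2.9]
gripper_width: 0.0155
```

Emit:
{"fn": "carry_out", "kwargs": {
  "commands": [0, 0, 0, -1, 1, 0, 0, 0, -1, 1, 0, 0, 0, -1, 1, 0, 0, 0, -0.9, 1, 0, 0, 0, -0.2, 1, 0, 0, 0, 0, 1]
}}

```text
time_s: 9.55
tcp_pos: [0.4925, 0.0695, 0.1778]
eef_rot: [-180.0, -0.1, 0.1]
contact_force: [0.9, -0.9, -1.9]
gripper_width: 0.0157
```

```bash
python3 - <<'E'
from h import *
s=telemetry.get_state();print(s["tcp_pos"],s["eef_rot"],s["contact_force"],s["moment"])
f,K,W=cap("side","pics/s1.png")
for w in wings(f,K,W,40):print(w)
for i,q,c,m in comps(blue(cap("wrist","pics/w6.png")[0]),100):print(q)
E
```

```text
[0.49247865 0.06952176 0.17784754] [-1.79971578e+02 -1.21255017e-01  5.77902867e-02] [ 0.87372289 -0.94207125 -1.91614191] [-0.4451002  -0.36615976  0.1000379 ]
([236, 214, 18, 8, 113], array([0.6468, 0.1005]), np.float64(42.07995212212202), np.float64(0.05268701628148148))
([218, 241, 19, 10, 125], array([0.6239, 0.2138]), np.float64(47.814545781714145), np.float64(0.05203390002011576))
([271, 258, 20, 11, 131], array([0.4711, 0.184 ]), np.float64(48.60362020511519), np.float64(0.054556210167213376))
([212, 317, 10, 37, 64], array([0.4852, 0.4331]), np.float64(139.38576910562503), np.float64(0.11682143033697766))
([226, 319, 6, 36, 68], array([0.4609, 0.4209]), np.float64(120.69715519072261), np.float64(0.11770582963792799))
[ 260  158   40  123 4397]
[262 313  36  30 972]
```

Emit:
{"fn": "carry_out", "kwargs": {
  "commands": [0, 0, 0, -0.25, 1, 0, 0, 0, 0, 1, 0, 0, 0, 1, 1, 0, 0, 0, 1, 1, 0, 0, 0.4, 0, 1, 0, 0, 0.6, 0, 1, 0, 0, 0.5, 0, 1]
}}

```text
time_s: 10.35
tcp_pos: [0.4912, 0.0694, 0.2371]
eef_rot: [180.0, 0.1, 7.0]
contact_force: [1.1, -0.9, -1.8]
gripper_width: 0.0155
```

```bash
python3 - <<'E'
from h import *
f,K,W=cap("side","pics/s2.png")
s=telemetry.get_state();print(s["tcp_pos"],s["eef_rot"],s["contact_force"],s["moment"])
for w in wings(f,K,W,40)[:4]:print(w)
E
```

```text
[0.49282178 0.06982325 0.24053044] [-179.96088316   -0.2204245     7.02572571] [ 1.46878109 -0.135887    1.42381868] [ 0.04043893 -0.47879606 -0.02827223]
([236, 214, 18, 8, 112], array([0.6468, 0.1004]), np.float64(42.07995212212202), np.float64(0.05268701628148148))
([286, 227, 19, 12, 118], array([0.4931, 0.0696]), np.float64(8.418145127474872), np.float64(0.05754536062075787))
([217, 241, 20, 11, 129], array([0.6242, 0.2142]), np.float64(47.725906424085025), np.float64(0.054729877321323776))
([271, 258, 20, 11, 133], array([0.4711, 0.184 ]), np.float64(47.76546505731923), np.float64(0.054329419873630685))
```

Emit:
{"fn": "carry_out", "kwargs": {
  "commands": [0.297, 0.327, 0, 0.94, 1, 0.297, 0.327, 0, 0.94, 1, 0.297, 0.327, 0, 0.94, 1, 0.297, 0.327, 0, 0.94, 1, 0.297, 0.327, 0, 0.94, 1, 0.297, 0.327, 0, 0.94, 1, 0.297, 0.327, 0, 0.94, 1, 0.297, 0.327, 0, 0.94, 1]
}}

```text
time_s: 11.2
tcp_pos: [0.5866, 0.1746, 0.2355]
eef_rot: [-180.0, 0.1, 37.2]
contact_force: [-0.0, 0.4, -2.7]
gripper_width: 0.0156
```

Emit:
{"fn": "carry_out", "kwargs": {
  "commands": [0.297, 0.327, 0, 0.94, 1, 0.297, 0.327, 0, 0.94, 1, 0.297, 0.327, 0, 0.94, 1, 0, 0, -0.6, 0, 1, 0, 0, 0, 0, 1, 0, 0, 0, 0, 1]
}}

```text
time_s: 11.8
tcp_pos: [0.6216, 0.2129, 0.2116]
eef_rot: [-180.0, 0.2, 48.3]
contact_force: [0.4, 0.2, -1.7]
gripper_width: 0.0157
```

Emit:
{"fn": "carry_out", "kwargs": {
  "commands": [0.02, 0.01, -0.4, 0, 1, 0, 0, -0.46, 0, 1, 0, 0, 0, 0, 1, 0, 0, 0, 0, 1]
}}

```text
time_s: 12.2
tcp_pos: [0.6233, 0.2135, 0.1792]
eef_rot: [180.0, -0.0, 48.3]
contact_force: [0.9, 0.1, -2.5]
gripper_width: 0.0152
```

Emit:
{"fn": "carry_out", "kwargs": {
  "commands": [0, 0, 0, -1, 1, 0, 0, 0, -1, 1, 0, 0, 0, -1, 1, 0, 0, 0, -1, 1, 0, 0, 0, -1, 1, 0, 0, 0, -1, 1, 0, 0, 0, -1, 1, 0, 0, 0, -1, 1]
}}

```text
time_s: 13.0
tcp_pos: [0.624, 0.2137, 0.1803]
eef_rot: [180.0, -0.2, 16.2]
contact_force: [2.2, -1.4, -2.9]
gripper_width: 0.016
```

Emit:
{"fn": "carry_out", "kwargs": {
  "commands": [0, 0, 0, -1, 1, 0, 0, 0, -1, 1, 0, 0, 0, -1, 1, 0, 0, 0, -1, 1, 0, 0, 0, -0.3, 1, 0, 0, 0, 0, 1]
}}

```text
time_s: 13.6
tcp_pos: [0.6238, 0.2136, 0.1798]
eef_rot: [-180.0, -0.1, -0.8]
contact_force: [1.1, -1.8, -1.3]
gripper_width: 0.0158
```

Emit:
{"fn": "carry_out", "kwargs": {
  "commands": [0, 0, 0, 1, 1, 0, 0, 0, 1, 1, 0, 0, 0.4, 0, 1, 0, 0, 0.6, 0, 1, 0.06, -0.316, 0.4, 0.99, 1, 0.06, -0.316, 0, 0.99, 1, 0.06, -0.316, 0, 0.99, 1, 0.06, -0.316, 0, 0.99, 1]
}}

```text
time_s: 14.4
tcp_pos: [0.6327, 0.163, 0.2349]
eef_rot: [-180.0, -0.1, 23.3]
contact_force: [-0.1, -0.2, -2.5]
gripper_width: 0.0161
```

Emit:
{"fn": "carry_out", "kwargs": {
  "commands": [0.06, -0.316, 0, 0.99, 1, 0.06, -0.316, 0, 0.99, 1, 0.06, -0.316, 0, 0.99, 1, 0.06, -0.316, 0, 0.99, 1, 0.06, -0.316, 0, 0.99, 1, 0, 0, -0.6, 0, 1, 0, 0, 0, 0, 1, 0, 0, 0, 0, 1]
}}

```text
time_s: 15.2
tcp_pos: [0.6445, 0.1, 0.2104]
eef_rot: [-180.0, 0.0, 42.8]
contact_force: [0.5, 0.9, -1.2]
gripper_width: 0.0157
```

```bash
python3 - <<'E'
from h import *
f,K,W=cap("side","pics/s3.png")
s=telemetry.get_state();print(s["tcp_pos"],s["eef_rot"],s["contact_force"],s["moment"])
for w in wings(f,K,W,40)[:4]:print(w)
E
```

```text
[0.64498085 0.10024165 0.21103153] [ 1.79976752e+02 -2.42186355e-02  4.28318480e+01] [ 0.0503484  -0.84821742 -1.27242674] [-0.0540294  -0.09336007  0.03072623]
([236, 215, 18, 8, 91], array([0.6447, 0.1032]), np.float64(45.20828527318554), np.float64(0.05287730693939999))
([287, 227, 18, 11, 111], array([0.4932, 0.0696]), np.float64(8.15194255588571), np.float64(0.05456874197550376))
([219, 241, 18, 12, 115], array([0.6218, 0.214 ]), np.float64(9.770070196892448), np.float64(0.05464177198107544))
([271, 258, 20, 11, 133], array([0.4711, 0.184 ]), np.float64(47.76546505731923), np.float64(0.054329419873630685))
```

Emit:
{"fn": "carry_out", "kwargs": {
  "commands": [0.01, -0.01, -0.4, 0, 1, 0, 0, -0.45, 0, 1, 0, 0, 0, 0, 1, 0, 0, 0, 0, 1]
}}

```text
time_s: 15.65
tcp_pos: [0.6455, 0.0998, 0.1772]
eef_rot: [180.0, -0.0, 42.8]
contact_force: [0.8, 0.1, -2.1]
gripper_width: 0.0154
```

Emit:
{"fn": "carry_out", "kwargs": {
  "commands": [0, 0, 0, -1, 1, 0, 0, 0, -1, 1, 0, 0, 0, -1, 1, 0, 0, 0, -1, 1, 0, 0, 0, -1, 1, 0, 0, 0, -1, 1, 0, 0, 0, -1, 1, 0, 0, 0, -1, 1]
}}

```text
time_s: 16.45
tcp_pos: [0.6461, 0.0997, 0.1781]
eef_rot: [180.0, -0.2, 10.7]
contact_force: [0.1, -1.9, -2.9]
gripper_width: 0.016
```

Emit:
{"fn": "carry_out", "kwargs": {
  "commands": [0, 0, 0, -1, 1, 0, 0, 0, -1, 1, 0, 0, 0, -0.8, 1, 0, 0, 0, -0.2, 1, 0, 0, 0, 0, 1]
}}

```text
time_s: 16.95
tcp_pos: [0.646, 0.0997, 0.1778]
eef_rot: [-180.0, -0.1, -1.1]
contact_force: [0.8, -1.0, -1.5]
gripper_width: 0.0157
```

Emit:
{"fn": "carry_out", "kwargs": {
  "commands": [0, 0, 0, 1, 1, 0, 0, 0, 1, 1, 0, 0, 0.4, 0, 1, 0, 0, 0.6, 0, 1, -0.4, 0.19, 0.4, 0.925, 1, -0.4, 0.19, 0, 0.925, 1, -0.4, 0.19, 0, 0.925, 1, -0.4, 0.19, 0, 0.925, 1]
}}

```text
time_s: 17.75
tcp_pos: [0.5805, 0.1304, 0.2329]
eef_rot: [-180.0, -0.1, 21.8]
contact_force: [-0.5, 1.0, -2.7]
gripper_width: 0.0158
```

Emit:
{"fn": "carry_out", "kwargs": {
  "commands": [-0.4, 0.19, 0, 0.925, 1, -0.4, 0.19, 0, 0.925, 1, -0.4, 0.19, 0, 0.925, 1, -0.4, 0.19, 0, 0.925, 1, -0.4, 0.19, 0, 0.925, 1, -0.4, 0.19, 0, 0.925, 1, -0.4, 0.19, 0, 0.925, 1, 0, 0, -0.2, 0, 1]
}}

```text
time_s: 18.55
tcp_pos: [0.4683, 0.1842, 0.2258]
eef_rot: [-180.0, -0.2, 47.8]
contact_force: [0.8, 0.3, -1.4]
gripper_width: 0.0159
```

Emit:
{"fn": "carry_out", "kwargs": {
  "commands": [0, 0, -0.4, 0, 1, 0, 0, 0, 0, 1, 0, 0, 0, 0, 1]
}}

```text
time_s: 18.85
tcp_pos: [0.4693, 0.183, 0.2083]
eef_rot: [180.0, 0.0, 47.5]
contact_force: [-0.1, -0.3, -1.4]
gripper_width: 0.016
```

Turn 47.6 → -0.9 is about 12.1 units.

Emit:
{"fn": "carry_out", "kwargs": {
  "commands": [0, 0, -0.4, 0, 1, 0, 0, -0.4, 0, 1, 0, 0, 0, 0, 1, 0, 0, 0, 0, 1]
}}

```text
time_s: 19.25
tcp_pos: [0.4696, 0.1832, 0.1769]
eef_rot: [180.0, -0.0, 47.5]
contact_force: [0.4, 0.4, -2.4]
gripper_width: 0.0157
```

Emit:
{"fn": "carry_out", "kwargs": {
  "commands": [0, 0, 0, -1, 1, 0, 0, 0, -1, 1, 0, 0, 0, -1, 1, 0, 0, 0, -1, 1, 0, 0, 0, -1, 1, 0, 0, 0, -1, 1, 0, 0, 0, -1, 1, 0, 0, 0, -1, 1]
}}

```text
time_s: 20.05
tcp_pos: [0.4701, 0.1833, 0.1777]
eef_rot: [-180.0, -0.1, 15.3]
contact_force: [2.0, -1.2, -3.4]
gripper_width: 0.0155
```

Emit:
{"fn": "carry_out", "kwargs": {
  "commands": [0, 0, 0, -1, 1, 0, 0, 0, -1, 1, 0, 0, 0, -1, 1, 0, 0, 0, -0.9, 1, 0, 0, 0, -0.2, 1, 0, 0, 0, 0, 1]
}}

```text
time_s: 20.65
tcp_pos: [0.4699, 0.1834, 0.1773]
eef_rot: [-180.0, -0.1, -0.8]
contact_force: [0.6, -1.3, -1.8]
gripper_width: 0.0157
```

Emit:
{"fn": "carry_out", "kwargs": {
  "commands": [0, 0, 0, 1, 1, 0, 0, 0, 1, 1, 0, 0, 0.4, 0, 1, 0, 0, 0.6, 0, 1, 0, 0, 0.4, 0, 1, 0, 0, 0, 0, 1]
}}

```text
time_s: 21.25
tcp_pos: [0.4702, 0.1841, 0.2348]
eef_rot: [-179.9, -0.2, 7.2]
contact_force: [0.3, 0.3, -2.4]
gripper_width: 0.0155
```

```bash
python3 - <<'E'
from h import *
f,K,W=cap("side","pics/s4.png")
s=telemetry.get_state();print(s["tcp_pos"],s["eef_rot"],s["contact_force"],s["moment"])
for w in wings(f,K,W,40)[:4]:print(w)
f,K,W=cap("wrist","pics/w7.png")
for w in wings(f,K,W,100):print(w)
E
```

```text
[0.46940179 0.18364037 0.23306886] [-1.79896179e+02 -1.09830589e-01  7.13591277e+00] [-0.30384548 -1.02054759 -2.37830837] [-0.04410825  0.08556748  0.04548455]
([237, 212, 13, 10, 73], array([0.6547, 0.1002]), np.float64(5.46825240097337), np.float64(0.04377754121459412))
([218, 240, 19, 12, 110], array([0.6239, 0.2138]), np.float64(10.13718244162763), np.float64(0.05753016253928539))
([272, 257, 19, 13, 129], array([0.4698, 0.1836]), np.float64(9.384796094150232), np.float64(0.05351380926625909))
([212, 317, 10, 37, 68], array([0.4854, 0.4329]), np.float64(139.86056357214255), np.float64(0.1120912371948868))
([260, 0, 12, 41, 403], array([0.6082, 0.2111]), np.float64(97.12824751909898), np.float64(0.008314839983893253))
([414, 0, 22, 30, 427], array([0.6263, 0.0971]), np.float64(97.12824751909882), np.float64(0.015221815935508547))
([409, 162, 22, 69, 1110], array([0.4936, 0.07  ]), np.float64(86.36349342138524), np.float64(0.017800339098915617))
```

Emit:
{"fn": "carry_out", "kwargs": {
  "commands": [0, 0, -0.5, 0.2, 1, 0, 0, -0.5, 0, 1, 0, 0, -0.4, 0, 1, 0, 0, 0, 0, 1, 0, 0, 0, 0, 1]
}}

```text
time_s: 21.85
tcp_pos: [0.4687, 0.1828, 0.1756]
eef_rot: [179.9, 0.1, 7.9]
contact_force: [-0.5, 0.1, -1.4]
gripper_width: 0.0154
```

Emit:
{"fn": "carry_out", "kwargs": {
  "commands": [0, 0, 0, -1, 1, 0, 0, 0, -1, 1, 0, 0, 0, -1, 1, 0, 0, 0, -1, 1, 0, 0, 0, -1, 1, 0, 0, 0, -1, 1, 0, 0, 0, -1, 1, 0, 0, 0, -1, 1]
}}

```text
time_s: 22.65
tcp_pos: [0.4692, 0.1836, 0.1766]
eef_rot: [-179.9, 0.0, -24.3]
contact_force: [-0.2, 1.8, -3.3]
gripper_width: 0.0157
```

Emit:
{"fn": "carry_out", "kwargs": {
  "commands": [0, 0, 0, -1, 1, 0, 0, 0, -1, 1, 0, 0, 0, -1, 1, 0, 0, 0, -0.8, 1, 0, 0, 0, 0, 1]
}}

```text
time_s: 23.15
tcp_pos: [0.4694, 0.1838, 0.1768]
eef_rot: [-179.9, 0.0, -39.3]
contact_force: [0.9, 2.0, -3.3]
gripper_width: 0.0155
```

```bash
python3 -c "
from h import *
s=telemetry.get_state();print(s['tcp_pos'],s['eef_rot'],s['contact_force'],s['moment'])"
```

```text
[0.46937652 0.18378039 0.17675329] [-1.79904232e+02  6.62696262e-03 -3.93414896e+01] [ 0.94839452  1.95448957 -3.28313601] [ 0.72486362 -0.15707923  0.03083075]
```

Emit:
{"fn": "carry_out", "kwargs": {
  "commands": [0, 0, 0, -0.3, 1, 0, 0, 0, -0.3, 1, 0, 0, 0, -0.3, 1, 0, 0, 0, 0, 1]
}}

```text
time_s: 23.55
tcp_pos: [0.4695, 0.1836, 0.1767]
eef_rot: [-179.9, -0.0, -42.9]
contact_force: [0.3, 3.7, 1.0]
gripper_width: 0.0156
```

```bash
python3 -c "
from h import *
s=telemetry.get_state();print(s['tcp_pos'],s['eef_rot'],s['contact_force'],s['moment'],s['joint_torque'])"
```

```text
[0.46954544 0.18363738 0.17670601] [-1.79916929e+02 -1.85560513e-02 -4.29026322e+01] [0.31362392 3.67513964 1.02478688] [ 1.60619973 -0.04242019  0.56114633] [ -2.32856534 -36.53635025  23.68079424   6.34978741  -1.07031494
  -0.8784819 ]
```

Emit:
{"fn": "carry_out", "kwargs": {
  "commands": [0, 0, 0, 0.9, 1, 0, 0, 0, 0.9, 1, 0, 0, 0, 0.9, 1, 0, 0, 0.4, 0, 1, 0, 0, 0.6, 0, 1, 0.4, -0.19, 0.4, 0.9, 1, 0.4, -0.19, 0, 0.9, 1, 0.4, -0.19, 0, 0.9, 1]
}}

```text
time_s: 24.35
tcp_pos: [0.5171, 0.1594, 0.2324]
eef_rot: [180.0, 0.0, -21.2]
contact_force: [-0.3, 0.6, -2.3]
gripper_width: 0.0158
```

Emit:
{"fn": "carry_out", "kwargs": {
  "commands": [0.4, -0.19, 0, 0.9, 1, 0.4, -0.19, 0, 0.9, 1, 0.4, -0.19, 0, 0.9, 1, 0.4, -0.19, 0, 0.9, 1, 0.4, -0.19, 0, 0.9, 1, 0.4, -0.19, 0, 0.9, 1, 0.4, -0.19, 0, 0.9, 1, 0.4, -0.19, 0, 0.9, 1]
}}

```text
time_s: 25.15
tcp_pos: [0.6448, 0.0983, 0.2312]
eef_rot: [179.9, 0.2, 7.6]
contact_force: [-0.5, 0.4, -2.6]
gripper_width: 0.0158
```

Emit:
{"fn": "carry_out", "kwargs": {
  "commands": [0, 0, -0.5, 0, 1, 0, 0, 0, 0, 1, 0, 0, 0, 0, 1]
}}

```text
time_s: 25.45
tcp_pos: [0.6442, 0.0989, 0.2114]
eef_rot: [179.9, 0.2, 7.5]
contact_force: [0.3, -0.4, -1.0]
gripper_width: 0.0158
```

```bash
python3 - <<'E'
from h import *
f,K,W=cap("side","pics/s5.png")
s=telemetry.get_state();print(s["tcp_pos"],s["eef_rot"],s["contact_force"],s["moment"])
for w in wings(f,K,W,40)[:4]:print(w)
f,K,W=cap("wrist","pics/w8.png")
for w in wings(f,K,W,100):print(w)
for i,q,c,m in comps(blue(f),100):
    ys,xs=np.nonzero(m);print(q,cv2.fitLine(np.c_[xs,ys].astype(np.float32),2,0,.01,.01).ravel())
E
```

```text
[0.64469127 0.09920376 0.21229736] [1.79956304e+02 6.18866365e-02 7.47820213e+00] [-0.26814949 -0.49882147 -2.51533345] [-0.02157179 -0.1147135  -0.00055697]
([237, 213, 17, 11, 85], array([0.6434, 0.1023]), np.float64(8.210956233301062), np.float64(0.055330613381730606))
([287, 227, 18, 11, 113], array([0.4933, 0.0695]), np.float64(8.119987660001982), np.float64(0.0545856421290825))
([219, 241, 18, 12, 113], array([0.6221, 0.2139]), np.float64(9.770070196892448), np.float64(0.05464177198107544))
([276, 253, 11, 20, 85], array([0.4701, 0.1843]), np.float64(148.5970172883169), np.float64(0.06312484163055042))
([118, 184, 29, 61, 1187], array([0.6278, 0.2131]), np.float64(18.876710963605177), np.float64(0.06895651376335867))
[ 260  158   41  123 4104] [ 3.0453913e-03 -9.9999535e-01  2.7987939e+02  2.1931628e+02]
[262 313  36  30 933] [9.9988967e-01 1.4852793e-02 2.7942337e+02 3.2740408e+02]
```

View pics/w8.png

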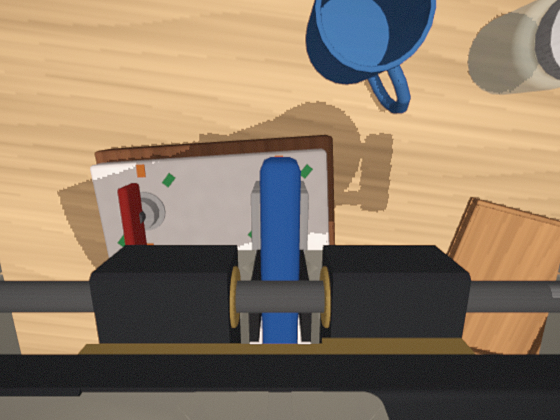

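Emit:
{"fn": "carry_out", "kwargs": {
  "commands": [0.015, 0.015, -0.4, 0, 1, 0, 0, -0.48, 0, 1, 0, 0, 0, 0, 1, 0, 0, 0, 0, 1]
}}

```text
time_s: 25.95
tcp_pos: [0.6458, 0.1002, 0.1779]
eef_rot: [180.0, -0.0, 7.5]
contact_force: [1.1, 1.0, -2.2]
gripper_width: 0.0155
```

Emit:
{"fn": "carry_out", "kwargs": {
  "commands": [0, 0, 0, -1, 1, 0, 0, 0, -1, 1, 0, 0, 0, -1, 1, 0, 0, 0, -1, 1, 0, 0, 0, -1, 1, 0, 0, 0, -1, 1, 0, 0, 0, -1, 1, 0, 0, 0, -1, 1]
}}

```text
time_s: 26.75
tcp_pos: [0.6464, 0.0997, 0.1789]
eef_rot: [-180.0, -0.1, -24.7]
contact_force: [0.5, -1.6, -2.4]
gripper_width: 0.0156
```

Emit:
{"fn": "carry_out", "kwargs": {
  "commands": [0, 0, 0, -1, 1, 0, 0, 0, -1, 1, 0, 0, 0, -1, 1, 0, 0, 0, -0.7, 1, 0, 0, 0, -0.3, 1, 0, 0, 0, -0.3, 1, 0, 0, 0, -0.3, 1, 0, 0, 0, 0, 1]
}}

```text
time_s: 27.55
tcp_pos: [0.6462, 0.1, 0.1783]
eef_rot: [-179.9, -0.1, -42.9]
contact_force: [-1.3, -4.6, 5.3]
gripper_width: 0.0157
```

```bash
python3 -c "
from h import *
s=telemetry.get_state();print(s['tcp_pos'],s['eef_rot'],s['contact_force'],s['moment'])"
```

```text
[0.64624549 0.09997632 0.17833506] [-1.79946379e+02 -8.43448759e-02 -4.28823876e+01] [-1.295667   -4.62681298  5.33934091] [-1.52610395  0.50374119  0.53124236]
```

Emit:
{"fn": "carry_out", "kwargs": {
  "commands": [0, 0, 0, 0.9, 1, 0, 0, 0, 0.9, 1, 0, 0, 0, 0.9, 1, 0, 0, 0.4, 0, 1, 0, 0, 0.6, 0, 1, -0.052, 0.258, 0.4, 0.91, 1, -0.052, 0.258, 0, 0.91, 1, -0.052, 0.258, 0, 0.91, 1]
}}

```text
time_s: 28.35
tcp_pos: [0.6395, 0.1323, 0.2333]
eef_rot: [-179.9, -0.0, -21.1]
contact_force: [-0.4, -0.1, -2.9]
gripper_width: 0.0159
```

Emit:
{"fn": "carry_out", "kwargs": {
  "commands": [-0.052, 0.258, 0, 0.91, 1, -0.052, 0.258, 0, 0.91, 1, -0.052, 0.258, 0, 0.91, 1, -0.052, 0.258, 0, 0.91, 1, -0.052, 0.258, 0, 0.91, 1, -0.052, 0.258, 0, 0.91, 1, -0.052, 0.258, 0, 0.91, 1, -0.052, 0.258, 0, 0.91, 1]
}}

```text
time_s: 29.15
tcp_pos: [0.6224, 0.2148, 0.2324]
eef_rot: [-179.9, 0.0, 8.1]
contact_force: [0.2, 0.3, -2.5]
gripper_width: 0.0157
```

Emit:
{"fn": "carry_out", "kwargs": {
  "commands": [0, 0, -0.5, 0, 1, 0, 0, 0, 0, 1, 0, 0, 0, 0, 1]
}}

```text
time_s: 29.45
tcp_pos: [0.6225, 0.2138, 0.2125]
eef_rot: [180.0, 0.1, 7.9]
contact_force: [0.3, 0.5, -2.0]
gripper_width: 0.0156
```

```bash
python3 - <<'E'
from h import *
f,K,W=cap("side","pics/s6.png")
s=telemetry.get_state();print(s["tcp_pos"],s["eef_rot"],s["contact_force"],s["moment"])
for w in wings(f,K,W,40)[:4]:print(w)
E
```

```text
[0.6229169  0.21381344 0.21319037] [-1.79996689e+02  2.30671155e-03  7.91897211e+00] [-0.52070544  0.23966424 -1.6948315 ] [-0.04895342 -0.01445735  0.0183472 ]
([241, 210, 8, 17, 55], array([0.6456, 0.1004]), np.float64(148.76095138642813), np.float64(0.05905443428078257))
([287, 227, 17, 11, 113], array([0.4934, 0.0697]), np.float64(7.911158261863875), np.float64(0.05166589159769588))
([218, 242, 19, 11, 79], array([0.6186, 0.2164]), np.float64(10.53680494700754), np.float64(0.05699322068183952))
([276, 253, 11, 20, 80], array([0.4703, 0.1841]), np.float64(148.60485275619172), np.float64(0.06308647373620856))
```

Nuts A and D are on green. Next is B.

Emit:
{"fn": "carry_out", "kwargs": {
  "commands": [0, 0, -0.4, 0, 1, 0, 0, -0.48, 0, 1, 0, 0, 0, 0, 1, 0, 0, 0, 0, 1]
}}

```text
time_s: 29.9
tcp_pos: [0.6232, 0.2135, 0.1785]
eef_rot: [180.0, -0.0, 7.9]
contact_force: [-0.4, 0.6, -0.8]
gripper_width: 0.0156
```

Emit:
{"fn": "carry_out", "kwargs": {
  "commands": [0, 0, 0, -1, 1, 0, 0, 0, -1, 1, 0, 0, 0, -1, 1, 0, 0, 0, -1, 1, 0, 0, 0, -1, 1, 0, 0, 0, -1, 1, 0, 0, 0, -1, 1, 0, 0, 0, -1, 1]
}}

```text
time_s: 30.7
tcp_pos: [0.6237, 0.2135, 0.1797]
eef_rot: [-179.9, -0.1, -24.2]
contact_force: [0.9, -1.5, -2.0]
gripper_width: 0.0156
```

Emit:
{"fn": "carry_out", "kwargs": {
  "commands": [0, 0, 0, -1, 1, 0, 0, 0, -1, 1, 0, 0, 0, -1, 1, 0, 0, 0, -0.8, 1, 0, 0, 0, -0.3, 1, 0, 0, 0, -0.3, 1, 0, 0, 0, -0.3, 1, 0, 0, 0, 0, 1]
}}

```text
time_s: 31.5
tcp_pos: [0.6236, 0.2137, 0.1792]
eef_rot: [-179.9, -0.1, -42.8]
contact_force: [-0.5, -2.4, 5.5]
gripper_width: 0.0155
```

```bash
python3 -c "
from h import *
s=telemetry.get_state();print(s['tcp_pos'],s['eef_rot'],s['contact_force'],s['moment'])"
```

```text
[0.62355063 0.21372449 0.1792074 ] [-1.79907614e+02 -7.68668856e-02 -4.28440320e+01] [-0.49675206 -2.39377681  5.46524228] [-1.0453302   0.18521533  0.52444686]
```

Emit:
{"fn": "carry_out", "kwargs": {
  "commands": [0, 0, 0, 0.9, 1, 0, 0, 0, 0.9, 1, 0, 0, 0, 0.9, 1, 0, 0, 0.4, 0, 1, 0, 0, 0.6, 0, 1, -0.297, -0.327, 0.4, 0.91, 1, -0.297, -0.327, 0, 0.91, 1, -0.297, -0.327, 0, 0.91, 1]
}}

```text
time_s: 32.3
tcp_pos: [0.5866, 0.1746, 0.2338]
eef_rot: [-179.9, 0.0, -21.0]
contact_force: [-0.3, -0.2, -3.4]
gripper_width: 0.0158
```

Emit:
{"fn": "carry_out", "kwargs": {
  "commands": [-0.297, -0.327, 0, 0.91, 1, -0.297, -0.327, 0, 0.91, 1, -0.297, -0.327, 0, 0.91, 1, -0.297, -0.327, 0, 0.91, 1, -0.297, -0.327, 0, 0.91, 1, -0.297, -0.327, 0, 0.91, 1, -0.297, -0.327, 0, 0.91, 1, -0.297, -0.327, 0, 0.91, 1]
}}

```text
time_s: 33.1
tcp_pos: [0.4914, 0.0697, 0.2334]
eef_rot: [-179.9, 0.0, 8.1]
contact_force: [0.7, 0.2, -2.6]
gripper_width: 0.0156
```

Emit:
{"fn": "carry_out", "kwargs": {
  "commands": [0, 0, -0.5, 0, 1, 0, 0, 0, 0, 1, 0, 0, 0, 0, 1, 0, 0, 0, 0, 1]
}}

```text
time_s: 33.5
tcp_pos: [0.4927, 0.0702, 0.2143]
eef_rot: [-180.0, -0.0, 8.0]
contact_force: [-1.5, 0.6, -1.3]
gripper_width: 0.0154
```

Emit:
{"fn": "carry_out", "kwargs": {
  "commands": [0, -0.01, -0.4, 0, 1, 0, 0, -0.48, 0, 1, 0, 0, 0, 0, 1, 0, 0, 0, 0, 1]
}}

```text
time_s: 33.9
tcp_pos: [0.4925, 0.0696, 0.1791]
eef_rot: [180.0, 0.0, 8.0]
contact_force: [-0.1, 0.5, -2.4]
gripper_width: 0.0154
```

Emit:
{"fn": "carry_out", "kwargs": {
  "commands": [0, 0, 0, -1, 1, 0, 0, 0, -1, 1, 0, 0, 0, -1, 1, 0, 0, 0, -1, 1, 0, 0, 0, -1, 1, 0, 0, 0, -1, 1, 0, 0, 0, -1, 1, 0, 0, 0, -1, 1]
}}

```text
time_s: 34.7
tcp_pos: [0.493, 0.0695, 0.1801]
eef_rot: [-179.9, -0.1, -24.2]
contact_force: [-0.6, -1.4, -3.9]
gripper_width: 0.0154
```

Emit:
{"fn": "carry_out", "kwargs": {
  "commands": [0, 0, 0, -1, 1, 0, 0, 0, -1, 1, 0, 0, 0, -1, 1, 0, 0, 0, -0.8, 1, 0, 0, 0, -0.3, 1, 0, 0, 0, -0.3, 1, 0, 0, 0, -0.3, 1, 0, 0, 0, 0, 1]
}}

```text
time_s: 35.5
tcp_pos: [0.493, 0.0696, 0.1797]
eef_rot: [-179.9, -0.1, -42.8]
contact_force: [-0.4, -1.3, 5.5]
gripper_width: 0.0157
```

```bash
python3 -c "
from h import *
s=telemetry.get_state();print(s['tcp_pos'],s['eef_rot'],s['contact_force'],s['moment'])"
```

```text
[0.49295611 0.06960438 0.1796642 ] [-1.79912211e+02 -7.33519102e-02 -4.27953385e+01] [-0.38897809 -1.31192647  5.4788415 ] [-0.39565387  0.25468932  0.44711115]
```

Emit:
{"fn": "carry_out", "kwargs": {
  "commands": [0, 0, 0, 0.9, 1, 0, 0, 0, 0.9, 1, 0, 0, 0, 0.9, 1, 0, 0, 0.4, 0, 1, 0, 0, 0.7, 0, 1, 0, 0, 0.6, 0, 1, 0, 0, 0, 0, 1]
}}

```text
time_s: 36.2
tcp_pos: [0.4936, 0.0701, 0.2496]
eef_rot: [-179.7, -0.2, -32.0]
contact_force: [-0.5, 0.4, -2.4]
gripper_width: 0.0157
```

```bash
python3 - <<'E'
from h import *
f,K,W=cap("side","pics/s7.png")
s=telemetry.get_state();print(s["tcp_pos"],s["eef_rot"],s["contact_force"],s["moment"])
for w in wings(f,K,W,40)[:4]:print(w)
E
```

```text
[0.49263252 0.06993979 0.24761426] [-1.79837071e+02 -5.38518347e-02 -3.20293617e+01] [ 0.56437673 -0.42269744 -2.35606317] [0.0544751  0.10754383 0.00752919]
([241, 210, 8, 17, 57], array([0.6462, 0.0999]), np.float64(148.76095138642813), np.float64(0.05905443428078257))
([290, 224, 11, 18, 77], array([0.4921, 0.0711]), np.float64(147.8319769761164), np.float64(0.06646226875626483))
([223, 237, 9, 19, 64], array([0.6216, 0.2148]), np.float64(147.61923759166), np.float64(0.07022569428056437))
([276, 253, 11, 20, 83], array([0.4701, 0.1843]), np.float64(148.60485275619172), np.float64(0.06308647373620856))
```

Emit:
{"fn": "carry_out", "kwargs": {
  "commands": [0.173, -0.458, 0, 0.964, 1, 0.173, -0.458, 0, 0.964, 1, 0.173, -0.458, 0, 0.964, 1, 0.173, -0.458, 0, 0.964, 1, 0.173, -0.458, 0, 0.964, 1, 0.173, -0.458, 0, 0.964, 1, 0.173, -0.458, 0, 0.964, 1, 0.173, -0.458, 0, 0.964, 1]
}}

```text
time_s: 37.05
tcp_pos: [0.5469, -0.0778, 0.2447]
eef_rot: [-180.0, 0.2, -1.0]
contact_force: [-0.1, 0.8, -2.5]
gripper_width: 0.0159
```

Emit:
{"fn": "carry_out", "kwargs": {
  "commands": [0.173, -0.458, 0, 0.964, 1, 0.173, -0.458, 0, 0.964, 1, 0.173, -0.458, 0, 0.964, 1, 0.173, -0.458, 0, 0.964, 1, 0.173, -0.458, 0, 0.964, 1, 0, 0, -1, 0, 1, 0, 0, -1, 0, 1, 0, 0, 0, 0, 1]
}}

```text
time_s: 37.85
tcp_pos: [0.5773, -0.1683, 0.1593]
eef_rot: [-179.7, 0.7, 18.0]
contact_force: [-1.7, 0.2, -2.7]
gripper_width: 0.0159
```

Emit:
{"fn": "carry_out", "kwargs": {
  "commands": [0, 0, 0, 0, 1, 0, 0, 0, 0, 1]
}}

```text
time_s: 38.05
tcp_pos: [0.5833, -0.1688, 0.1684]
eef_rot: [179.9, -0.1, 18.1]
contact_force: [1.0, -0.4, -1.4]
gripper_width: 0.0156
```

Emit:
{"fn": "carry_out", "kwargs": {
  "commands": [0, 0, -0.6, 0, 1, 0, 0, -0.5, 0, 1, 0, 0, -0.3, 0, 1, 0, 0, 0, 0, 1, 0, 0, 0, 0, 1]
}}

```text
time_s: 38.55
tcp_pos: [0.583, -0.1688, 0.1119]
eef_rot: [179.9, -0.1, 18.1]
contact_force: [-0.0, -0.6, -1.7]
gripper_width: 0.0152
```

Emit:
{"fn": "carry_out", "kwargs": {
  "commands": [0, 0, -0.1, 0, 1, 0, 0, -0.08, 0, 1, 0, 0, -0.05, 0, 1, 0, 0, 0, 0, 1]
}}

```text
time_s: 38.95
tcp_pos: [0.5821, -0.1688, 0.1014]
eef_rot: [180.0, -0.0, 18.1]
contact_force: [0.4, 0.0, -2.1]
gripper_width: 0.0156
```

Emit:
{"fn": "carry_out", "kwargs": {
  "commands": [0, 0, -0.03, 0, 1, 0, 0, 0, 0, 1, 0, 0, 0, 0, 1]
}}

```text
time_s: 39.25
tcp_pos: [0.5824, -0.1689, 0.1012]
eef_rot: [180.0, -0.0, 18.1]
contact_force: [-2.1, 0.9, 5.6]
gripper_width: 0.0159
```

Emit:
{"fn": "carry_out", "kwargs": {
  "commands": [0, 0, 0, 0, 1]
}}

```text
time_s: 39.35
tcp_pos: [0.5824, -0.1689, 0.1012]
eef_rot: [180.0, -0.0, 18.1]
contact_force: [-3.1, 1.0, 4.9]
gripper_width: 0.0157
```

Standing on the floor of the tray. Opening and rising straight up.

Emit:
{"fn": "carry_out", "kwargs": {
  "commands": [0, 0, 0, 0, 0.6, 0, 0, 0, 0, 0.4, 0, 0, 0, 0, 0, 0, 0, 0, 0, -0.4, 0, 0, 0, 0, -0.4, 0, 0, 0, 0, -0.4, 0, 0, 0, 0, -0.4, 0, 0, 0, 0, -0.4]
}}

```text
time_s: 40.15
tcp_pos: [0.5821, -0.1688, 0.1001]
eef_rot: [-180.0, 0.0, 18.1]
contact_force: [0.4, -0.9, -0.4]
gripper_width: 0.0607
```

Emit:
{"fn": "carry_out", "kwargs": {
  "commands": [0, 0, 0.3, 0, -0.4, 0, 0, 0.6, 0, -0.4, 0, 0, 0.9, 0, -0.4, 0, 0, 0.9, 0, -0.4, 0, 0, 0.9, 0, -0.4, 0, 0, 0, 0, -0.4]
}}

```text
time_s: 40.75
tcp_pos: [0.5847, -0.1694, 0.2512]
eef_rot: [179.7, -0.5, 18.1]
contact_force: [0.4, 0.3, 0.7]
gripper_width: 0.0611
```

```bash
python3 - <<'E'
from h import *
f,K,W=cap("side","pics/end.png")
s=telemetry.get_state();print(s["time_s"],s["tcp_pos"],s["gripper_width"],s["contact_force"])
for w in wings(f,K,W,40)[:4]:print(w)
g,K,W=cap("wrist")
for i,q,c,m in comps(blue(g),100):
    ys,xs=np.nonzero(m);b=cv2.boxPoints(cv2.minAreaRect(np.c_[xs,ys].astype(np.float32)));print(q,ray(K,W,b,.109).round(4).tolist())
cv2.imwrite("pics/end2.png",cv2.cvtColor(cv2.resize(f[80:340,100:400],(800,693))[:600],cv2.COLOR_RGB2BGR))
E
```

```text
40.8 [ 0.58348804 -0.16897569  0.24825694] 0.0614364113982685 [-0.27668464 -1.12544399 -1.01451042]
([241, 210, 8, 17, 58], array([0.6462, 0.1003]), np.float64(148.76095138642813), np.float64(0.05905443428078257))
([290, 223, 11, 19, 83], array([0.4935, 0.0692]), np.float64(145.07884764075828), np.float64(0.07335272383761476))
([223, 237, 9, 19, 64], array([0.622 , 0.2145]), np.float64(147.61923759166), np.float64(0.07022569428056437))
([276, 253, 11, 20, 79], array([0.4703, 0.1838]), np.float64(148.5970172883169), np.float64(0.06312484163055042))
[357  32  96  22 414] [[0.7167, -0.185, 0.109], [0.7272, -0.1821, 0.109], [0.743, -0.2505, 0.109], [0.7326, -0.2541, 0.109]]
[ 269  141   19  124 1636] [[0.6325, -0.1445, 0.109], [0.6369, -0.158, 0.109], [0.5381, -0.1909, 0.109], [0.5333, -0.1761, 0.109]]
```

View pics/end2.png

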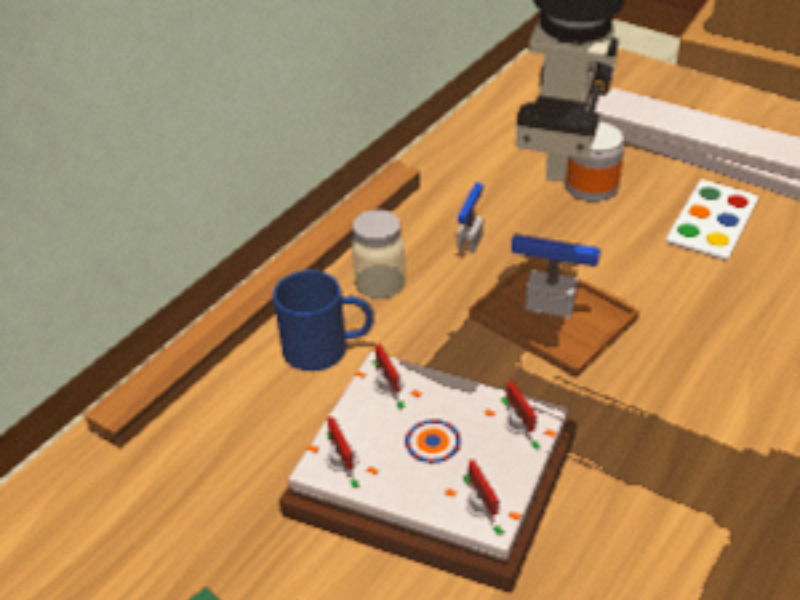

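The picture shows the wrench standing in its tray (555,270), all four wings lined up with green marks, the gripper clear above, and the other things where they were.

```bash
python3 -c "
from h import *
print(r.close_job())"
```

```text
the job is handed in; nothing more can be done
None
```

I tightened all four nuts with the tray wrench in two crosswise passes, stood it back upright in its tray, and handed the job in at about 41 s. The hand-in call gives no verdict.

- **First pass (3 → 1 → 2 → 4):** The side camera put the wings at about 8 to 10° against the orange mark's 8.3°. Nut 2's first reading of 5.5° was partly hidden, and a later one gave 8.2°.
- **Second pass (4 → 2 → 1 → 3):** At each nut the wrist moment rose to 0.45–0.56 N m, well over the 0.12 N m that turning takes, so each was at its hard stop.
- **Final check:** Nuts 1, 2 and 4 read 147.6 to 148.8° against the green mark's 148.2°. Nut 3 read 145.1° in the last picture but 147.8° just before. That 3° gap is on a blob only 11 pixels wide and nothing touched the nut in between, so I take it as measurement noise.
- **Wrench:** It stands within a few millimetres of where it started, with the gripper open and clear above it. In the final side view, nothing in frame looked moved; the fish and brush pot were outside that crop.

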